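# Load a test cartridge under the reader's leaf spring

## Robot

A 7-joint arm with a two-finger parallel gripper is mounted at the origin on a cart in front of the work surface, level with it; the furniture and walls round the work are solid. World frame = base frame: x ahead of the robot, y to its left, z up, the work surface at z = 0. Lengths are in m, angles in rad, forces in N, time in s.
With the tool pointing down it reaches from about 0.4 to 0.85 m from the base axis. Payload 10.4 kg.
Tool frame: the origin (TCP) lies at the centre of the arm's flange, where the gripper is bolted on; the fingertips stand 173 mm ahead of it and the grasp point (between the pads) lies 155 mm ahead of it; z points along the fingers, y is the line along which they close (so a half turn about z gives the same grasp; the last joint's range is limited). The gripper opens to 85 mm and grips with 20 to 120 N. Pads are 22 mm wide; open, the fingers measure 114 mm over their backs; the gripper's body (76 mm by 85 mm) begins 54 mm behind the grasp point. The pads swing forward as they close: fully open they stand 13 mm farther back than shut.
Start: joints at [1.132, 0.332, -0.065, 1.46, 0.022, 1.35, -0.088], TCP at [0.252, -0.572, 0.405] pointing down, gripper open.
Joint ranges: [-2.6, 2.6], [-0.5, 2.12], [-1.47, 1.34], [0.16, 2.42], [-1.27, 4.41], [0.06, 2.06], [-2.6, 2.6]. Speed limits (rad/s): [2.22, 2.22, 2.79, 2.79, 3.14, 3.14, 3.14].

## Interface

Orientations are given as a unit quaternion [x, y, z, w].
In Python, from workcell import manip, viewer, finder gives the robot as it stands.
- The arm moves only by the tool arm_command, never from a script. Its argument "plan" is a list of rows, each an object with "dp": the shift along the tool's x, y, z in mm, a list of three; "spin": the turn about the tool's z in rad. A call has 1 to 5 rows; each row shifts and turns the commanded pose from where the row before left it, along the tool's axes as they then stand; what a row does not reach is not made up. A row lasts 1/10 s, in which the tool goes at most 50 mm and 8.59 degrees, less where a joint would pass 70% of its speed; a pose out of reach is approached as far as the arm can. A call is refused whole if a number of a shift passes 50 or a number of a turn 0.15, either way. A call with a gripper value outside its range is refused whole. "grip" is the closure, from -1 (fully open) to 1 (shut), set as the call begins (left out, the last holds). The fingers move at their own pace and stop on an object; "newtons" is the grip in N (left out, the last holds). Time passes only in rows, so rows that do not move let the fingers close. It gives the time, the measured TCP pose, the force, the opening and the grip force at its end, in the units of the state.
- manip.get_obs(): the state, without advancing time (a new reading comes with each control period).
- viewer.camera(name): name is "scene" or "side" or "wrist"; returns the picture (480x640x3 uint8, blue, green, red); there is no depth.
- viewer.camera_params(name): a dict with "vertical_fov" (degrees; the focal length in pixels is half the picture's height over the tangent of half this angle, whatever the lens; pixels are square), "cx", "cy" (the principal point, pixels), "R" (3x3) and "t" (3): a world point X has camera coordinates R X + t; the wrist camera has in their place "T_tool_cam" (4x4, takes a point from camera to tool coordinates, whose origin is the TCP and whose axes are the flange's). Camera axes: x right, y down, z forward; pixel columns grow to the right and rows downward; lengths in m; the calibration is good to about 2 mm. A picture is of the moment at which its call begins: read the wrist's pose just before it. camera_params takes no time and is no camera call.
- manip.hand_in(): hands the job in; it is judged then, once.
Trained networks look in the newest picture that a camera, given by its name, has taken for a name from the list of things; names that differ only in an ending like _2 or _b are one class to them, and where a whole thing is asked for, a point or a joint stands for the part that bears it (a point fixed in the world has none). Each returns a list of dicts, best first, with "score" (0 to 1); they miss things now and then, are a little off and sometimes report something else, mostly with a low value. They report only what shows in the picture. A call takes as long as a camera call. They do not tell look-alikes from the thing itself.
- finder.find_in(camera, thing): "position" ([x, y, z] in m, in world coordinates, good to about 4 mm: the middle of the surface that is visible of it).
The state is a dict: "clock": time; "joint_pos": joint angles; "joint_velocities": joint speeds; "tau": joint torques, N m; "position": TCP position; "ee_rot": TCP orientation; "ft_force": force on the tool from outside, world axes, zero at the start; "torque": the same for the moment, N m; "grip_width": opening from 0.0 (shut) to 1.0 (fully open); "grasp_force": force on a finger pad.
Only numpy, scipy, OpenCV 4.12 (cv2) and the standard library are available. Lean on these libraries where they do the work, as an engineer would, in place of code of your own. Each camera call takes 0.05 s, during which the arm holds its last target. There are 200 camera calls.

## Task

Load the yellow test cartridge into the reader: with the fingertips on its green-striped thumb pad, press it down hard against the sprung blue plate and, keeping it pressed, slide it along the track under the bridge and its leaf spring until it is fully home against the end stop and the blue plate springs back up behind it. Then let go. Only press and push the cartridge, never pick it up or tip it, and leave the two vials and the timer where they stand.

Things in the scene. Friction and masses are not known exactly. Their poses are not given: they have to be found in the camera images.
- reader: Cartridge reader fixed on the worktop, 295 x 92 mm: a track between white rails, leading under a bridge into a white head. Origin on the worktop, below the rear edge of the home cartridge, on the track's middle line; x = loading direction, z up. Track floor 12 mm and rail tops 26 mm above the worktop, channel 60 mm wide, rails' outer faces at y = +-42 mm; blue sprung plate from x = -125 to -6 mm.
- bridge_mid (a point): Middle of the underside of the white bridge bar over the track, 33.5 mm above the worktop (21.5 mm above the track's floor). The bar is 14 mm long along the track, its top with its steel clamp and screws 47 mm above the worktop. The unpressed cartridge's top stands about 38 mm above the worktop, too high for it; fully pressed it is at 30 mm.
- end_stop (a point): Middle of the end stop that the cartridge's nose meets when home, inside the mouth of the reader head, 21 mm above the worktop, 100 mm from the reader's origin along x. The head is 62 mm long (91 to 153 mm from the origin) and 66 mm high.
- cartridge: Loose yellow test cartridge, 100 long x 56 wide x 18 mm thick, 80 g, in the track on the blue plate, nose toward the bridge. Origin at the underside, middle of its rear edge; x to its nose, z up. It starts 65 to 95 mm short of home. Home and seated, its origin is at x = 0, y = 0, z = 12 mm of the reader. Its tail is the heavier end. The smooth front half goes under the bridge.
- thumb_pad (a point): Middle of the thumb pad with green stripes on the cartridge's top face, 22 mm ahead of its rear edge. The pad is flat, 44 mm long along the track, 56 mm wide. At its front end a green ridge (6 mm long, 50 mm wide, 22 to 28 mm ahead of this point) stands 5 mm above the top face and can be pushed against.
- lift (a joint): Travel of the blue sprung plate, m, growing as pressed: 0 = up (8 mm above the track's floor), 0.008 = fully down on its stop, level with the floor. About 5 N starts it, 10 N holds it down. It must go down at least 5 mm for the cartridge to pass the bridge, and springs up behind the cartridge when that is within about 6 mm of home.
- leaf (a joint): Angle of the steel leaf spring, rad: 0 = hanging from the bridge, its tip about 13 mm above the track's floor, 90 mm along x from the reader's origin. With the cartridge under it, it reads about 0.2 and presses on it with about 4 N.
- vial_blue: Small brown vial with a blue cap, 25 mm wide, 48 mm high, upright beside the reader. Origin at the centre of its underside. Leave it.
- vial_green: Small brown vial with a green cap, 25 mm wide, 48 mm high, upright beside the reader. Origin at the centre of its underside. Leave it.
- bench_timer: White bench timer lying flat beside the reader, 64 x 64 x 18 mm. Origin at the centre of its underside. Leave it.
There are look-alikes about, which are no part of the job. Of the things shaped like the cartridge, the yellow one is meant.

How it is judged:
On the way, in this order (a step that is already met when the one before it is completed fails the run):
1. the fingers press the cartridge and its plate down by 5 mm or more (value of joint lift above 0.005 m and contact force between the fingers and cartridge above 3 N), for 0.1 s.
2. the cartridge, still under the fingers, lifts the leaf spring as it goes under it (value of joint leaf above 0.1 rad and contact force between the fingers and cartridge above 2 N), for 0.1 s.
At the end, for the whole second after the job is handed in: The cartridge lies flat on the track's floor under the leaf spring, at rest, within 6 mm of the home position against the end stop, and the sprung plate is back up behind it (within 2 mm) (x of cartridge in the frame of reader between -0.006 and 0.004 m and y of cartridge in the frame of reader between -0.005 and 0.005 m and z of cartridge in the frame of reader below 0.0145 m and angle between cartridge's own z axis and vertical below 0.05 rad and value of joint leaf above 0.1 rad and value of joint lift below 0.002 m and linear speed of cartridge below 0.01 m/s); the robot touches nothing.
It fails at once if the cartridge is lifted more than 8 mm off the raised plate (z of cartridge in the frame of reader above 0.0285 m).
It fails at once if the cartridge is tipped by more than about 14 degrees (angle between cartridge's own z axis and vertical above 0.25 rad).
It fails at once if a vial or the timer is moved by more than 15 mm (distance of any of vial_blue, vial_green, bench_timer from where it was at the start of the episode above 0.015 m).
It also fails if it takes over 35 s, if anything falls off the work surface, if the arm or the gripper's body presses on something with over 40 N, if the wrist force passes 120 N, or if a joint passes its speed limit or range.

## Working session

There is one attempt and no reset: what is moved stays moved. The work goes in short steps, Python scripts to look and compute and a tool call to move; the robot and the scene stay as the last step left them, time stands still between calls to the robot, and variables do not carry over. Pictures are saved under pics/ and viewed, at most 10 in all, crops included, and the job is handed in when it is done.

Besides the shell and the picture viewer there is one more tool, called after ">>>" as a command line: name --argument value ..., lists and objects as JSON in quotes. arm_command: Moves the arm, as the interface text tells. Its arguments: {"type":"object","properties":{"plan":{"type":"array","items":{"type":"object","properties":{"dp":{"type":"array","items":{"type":"number"}},"spin":{"type":"number"}}}},"grip":{"type":"number"},"newtons":{"type":"number"}},"required":["plan"]}

```bash
mkdir -p pics
cat > h.py <<'E'
from workcell import manip, viewer, finder
import numpy as np, cv2
from scipy.spatial.transform import Rotation as Ro
def cam(n):
    o=manip.get_obs(); im=viewer.camera(n); p=viewer.camera_params(n)
    f=240/np.tan(np.radians(p["vertical_fov"])/2)
    if n=="wrist":
        T=np.eye(4);T[:3,:3]=Ro.from_quat(o["ee_rot"]).as_matrix();T[:3,3]=o["position"]
        M=np.linalg.inv(T@np.array(p["T_tool_cam"])); R,t=M[:3,:3],M[:3,3]
    else: R,t=np.array(p["R"]),np.array(p["t"])
    return im,(R,t,f,p["cx"],p["cy"])
def proj(c,X):
    R,t,f,cx,cy=c; q=np.atleast_2d(X)@R.T+t
    return np.c_[f*q[:,0]/q[:,2]+cx,f*q[:,1]/q[:,2]+cy]
def ray(c,u,v,z):
    R,t,f,cx,cy=c; o=-R.T@t; d=R.T@np.array([(u-cx)/f,(v-cy)/f,1]); return o+d*(z-o[2])/d[2]
E
python3 - <<'E'
from h import *
o=manip.get_obs(); print(o["clock"],o["position"],o["ee_rot"],o["ft_force"])
for n in("scene","side"):
    im,c=cam(n); cv2.imwrite(f"pics/{n}0.png",im); print(n,viewer.camera_params(n))
    for th in("reader","bridge_mid","end_stop","cartridge","thumb_pad","vial_blue","vial_green","bench_timer"):
        for r in finder.find_in(n,th)[:3]: print(n,th,np.round(r["position"],3),round(r["score"],2))
E
```

```text
0.0 [ 0.25239758 -0.57163472  0.40391417] [ 9.78464946e-01  2.06411890e-01 -1.83449788e-04 -6.69030026e-04] [0.48566272 0.062263   0.33314074]
scene {'vertical_fov': 46.42127205372596, 'cx': 310.7584601488061, 'cy': 233.45204374571563, 'R': array([[-0.80791315, -0.58904921,  0.01724448],
       [-0.4320121 ,  0.57211845, -0.69717001],
       [ 0.40080156, -0.57070264, -0.71669841]]), 't': array([0.43570292, 0.24024351, 0.86015213])}
scene end_stop [0.62  0.128 0.03 ] 0.48
scene cartridge [0.525 0.092 0.035] 0.96
scene cartridge [ 0.528 -0.168  0.017] 0.87
scene cartridge [ 0.36  -0.088  0.02 ] 0.66
scene thumb_pad [0.526 0.092 0.04 ] 0.92
scene thumb_pad [ 0.36  -0.085  0.022] 0.67
scene thumb_pad [ 0.518 -0.175  0.019] 0.57
scene vial_blue [0.656 0.054 0.032] 0.58
scene vial_green [0.48  0.177 0.037] 0.71
scene bench_timer [ 0.539 -0.042  0.015] 0.72
side {'vertical_fov': 51.08686624764234, 'cx': 312.472889568007, 'cy': 233.13679018815432, 'R': array([[ 0.98746605, -0.15780792, -0.00273273],
       [-0.10318802, -0.63239307, -0.76774425],
       [ 0.11942796,  0.75840337, -0.64075057]]), 't': array([-0.52526838,  0.11920153,  0.80522438])}
side reader [0.592 0.078 0.029] 0.59
side bridge_mid [0.592 0.079 0.023] 0.88
side end_stop [0.59  0.08  0.029] 0.68
side cartridge [ 0.362 -0.108  0.018] 0.89
side cartridge [ 0.524 -0.194  0.017] 0.88
side cartridge [0.53  0.073 0.039] 0.76
side thumb_pad [0.524 0.074 0.034] 0.91
side thumb_pad [ 0.525 -0.192  0.017] 0.82
side thumb_pad [ 0.361 -0.103  0.021] 0.79
side vial_blue [0.658 0.038 0.035] 0.56
side vial_green [0.485 0.162 0.031] 0.84
side bench_timer [ 0.538 -0.058  0.015] 0.82
side bench_timer [0.592 0.076 0.028] 0.75
```

View pics/scene0.png

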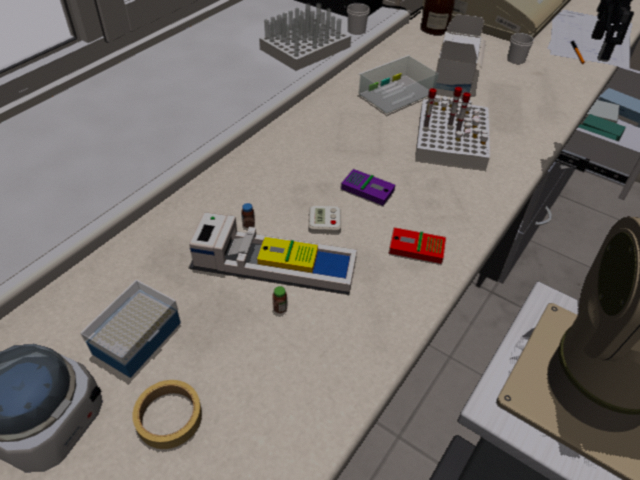

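View pics/side0.png

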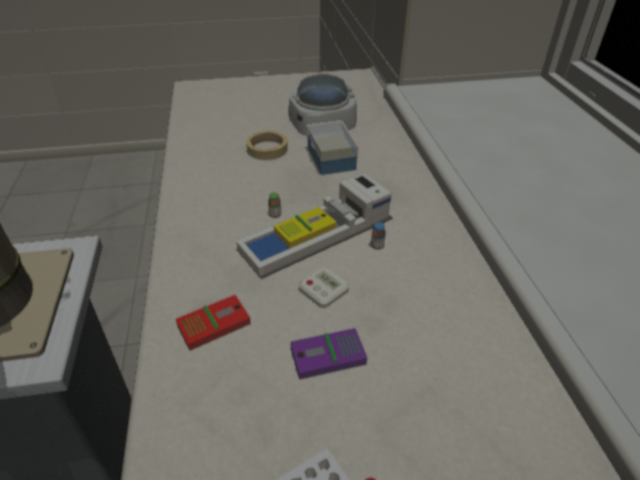

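Yellow cartridge lies in the track: scene (288,253), ridge ≈(290,252), head (213,242); side (306,226), head (365,198). The red and purple ones are decoys. I'll move above it so the wrist camera can see it.

>>> arm_command --plan '[{"dp":[35,-35,0],"spin":0},{"dp":[35,-35,0],"spin":0},{"dp":[35,-35,0],"spin":0},{"dp":[35,-35,0],"spin":0},{"dp":[35,-35,0],"spin":0}]' --grip 1

```text
clock: 1.4
position: [0.3422, -0.339, 0.4049]
ee_rot: [0.978, 0.206, 0.0, 0.0]
ft_force: [1.1, 0.6, -0.0]
grip_width: 0.142
grasp_force: 0.0
```

Run:
```python
from h import *
o=manip.get_obs(); print(o["clock"],o["position"],o["ee_rot"],o["ft_force"],o["grip_width"])
print(viewer.camera_params("wrist"))
ims=[]
for n,(u,v) in(("scene",(275,248)),("side",(315,225))):
    im,c=cam(n); k=im[v-60:v+60,u-95:u+95]; ims.append(cv2.resize(k,None,fx=4,fy=4,interpolation=cv2.INTER_CUBIC)[:,:760])
    print(n,(u-95,v-60))
    for p in {"scene":[(355,283),(357,247)],"side":[(238,245),(260,272)]}[n]: print(ray(c,*p,0.026))
    print("head",ray(c,*{"scene":(213,225),"side":(367,187)}[n],0.066))
cv2.imwrite("pics/a1.png",cv2.resize(np.vstack(ims),(475,600)))
```

```text
1.4 [ 0.34220477 -0.33896792  0.4049186 ] [9.78475634e-01 2.06362009e-01 8.20209108e-05 3.85173177e-04] [ 1.10183652  0.556976   -0.04043514] 0.14235412790949975
{'vertical_fov': 62.23025220377184, 'cx': 326.64866870766235, 'cy': 237.77635607536652, 'T_tool_cam': array([[-1.02069404e-03, -9.49803448e-01, -3.12845597e-01,
         8.00807779e-02],
       [ 9.99999464e-01, -9.14650894e-04, -4.85718596e-04,
         4.57126658e-04],
       [ 1.75192693e-04, -3.12845925e-01,  9.49803873e-01,
         3.08813343e-02],
       [ 0.00000000e+00,  0.00000000e+00,  0.00000000e+00,
         1.00000000e+00]])}
scene (180, 188)
[0.39951092 0.06287998 0.026     ]
[ 0.44272708 -0.0105605   0.026     ]
head [0.66046987 0.13279079 0.066     ]
side (220, 165)
[0.40887991 0.05730648 0.026     ]
[ 0.4416675  -0.01655601  0.026     ]
head [0.65832698 0.13845978 0.066     ]
```

>>> arm_command --plan '[{"dp":[31,-31,0],"spin":0},{"dp":[31,-31,0],"spin":0},{"dp":[31,-31,0],"spin":0},{"dp":[31,-31,0],"spin":0},{"dp":[31,-31,0],"spin":0}]'

```text
clock: 2.0
position: [0.4213, -0.1351, 0.4051]
ee_rot: [0.979, 0.206, 0.0, 0.0]
ft_force: [0.9, -0.8, -0.3]
grip_width: 0.0
grasp_force: 0.0
```

>>> arm_command --plan '[{"dp":[31,-31,10],"spin":0},{"dp":[31,-31,10],"spin":0},{"dp":[31,-31,10],"spin":0},{"dp":[31,-31,10],"spin":0},{"dp":[20,-31,10],"spin":0}]'

```text
clock: 2.5
position: [0.491, 0.0652, 0.3546]
ee_rot: [0.978, 0.206, 0.001, -0.0]
ft_force: [1.3, -0.3, 0.0]
grip_width: 0.001
grasp_force: 0.0
```

>>> arm_command --plan '[{"dp":[0,0,0],"spin":0},{"dp":[0,0,0],"spin":0}]'

```text
clock: 2.7
position: [0.4902, 0.0638, 0.3545]
ee_rot: [0.978, 0.207, -0.0, -0.0]
ft_force: [-0.1, -1.9, 0.5]
grip_width: 0.002
grasp_force: 0.0
```

Run:
```python
from h import *
o=manip.get_obs(); print(o["clock"],o["position"],o["ee_rot"],o["ft_force"],o["grip_width"])
im,c=cam("wrist"); cv2.imwrite("pics/w1.png",im); np.save("c1.npy",np.array(c,dtype=object),allow_pickle=True)
for th in("reader","bridge_mid","end_stop","cartridge","thumb_pad","vial_blue","vial_green","bench_timer"):
    for r in finder.find_in("wrist",th)[:2]: print(th,np.round(r["position"],3),round(r["score"],2),proj(c,r["position"]).round())
```

```text
2.7 [0.49022883 0.06380567 0.3544891 ] [ 9.78288704e-01  2.07246574e-01 -2.42574952e-04 -1.04748915e-04] [-0.06437143 -1.90240114  0.54177369] 0.001762404600715098
reader [0.559 0.086 0.027] 0.84 [[337. 119.]]
bridge_mid [0.555 0.088 0.022] 0.9 [[332. 123.]]
end_stop [0.556 0.09  0.026] 0.9 [[330. 121.]]
cartridge [ 0.522 -0.168  0.017] 0.88 [[592. 287.]]
cartridge [0.536 0.087 0.04 ] 0.81 [[323. 150.]]
thumb_pad [0.535 0.084 0.038] 0.87 [[326. 153.]]
thumb_pad [ 0.524 -0.171  0.014] 0.81 [[594. 285.]]
vial_blue [0.651 0.048 0.037] 0.89 [[451.   7.]]
vial_blue [0.556 0.087 0.022] 0.73 [[334. 121.]]
vial_green [0.487 0.167 0.04 ] 0.96 [[191. 168.]]
bench_timer [ 0.546 -0.044  0.013] 0.95 [[478. 202.]]
```

View pics/w1.png

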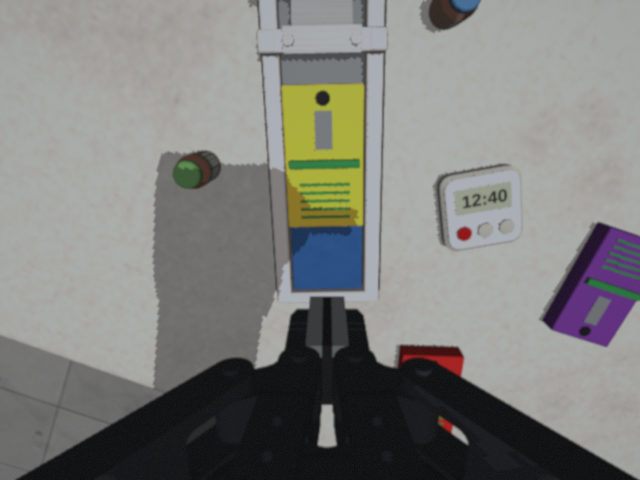

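The wrist view shows the yellow cartridge with corners (283,85), (363,84), (288,226), (363,226). The ridge is at row 163, the bridge bar at rows 28–53, the rail tail at row ~295, and the tail corners at (277,301) and (379,299).

Run:
```python
from h import *
c=np.load("c1.npy",allow_pickle=True)
def line(a,b,z):
    A,B=ray(c,*a,z),ray(c,*b,z); print(A.round(4),B.round(4),"yaw",np.arctan2(*(A-B)[1::-1]).round(4),np.linalg.norm(A-B).round(4)); return A,B
im=cv2.imread("pics/w1.png"); hsv=cv2.cvtColor(im,cv2.COLOR_BGR2HSV)
m=cv2.inRange(hsv,(22,90,60),(35,255,255)); n,l,s,ce=cv2.connectedComponentsWithStats(m)
ys=(m>0)
for r in range(85,230,12):
    x=np.where(ys[r,250:400])[0]; print(r,x.min()+250,x.max()+250,end="; ")
g=im[:,:,:].astype(int).sum(2)
for r in (70,120,250,280): print(r,[int(q) for q in g[r,255:300:1]],[int(q) for q in g[r,355:395]])
print("left rail");L=line((263,60),(277,295),.026)
print("right rail");R=line((386,60),(379,295),.026)
print("cart left");line((283,85),(288,226),.038)
print("cart right");line((364,84),(364,226),.038)
print("ridge");line((289,163),(359,163),.043)
print("bridge front",ray(c,323,53,.047), "ridge c",ray(c,324,163,.043),"rear",ray(c,326,226,.038),"nose",ray(c,323,84.5,.038),"tail",ray(c,328,300,.026))
o=manip.get_obs();print("tool yaw",Ro.from_quat(o["ee_rot"]).as_matrix()[:,:2])
```

```text
85 282 364; 97 282 364; 109 282 364; 121 283 363; 133 284 364; 145 284 363; 157 285 363; 169 286 363; 181 286 363; 193 287 363; 205 287 363; 217 288 363; Traceback (most recent call last):
  File "<stdin>", line 9, in <module>
    return umr_minimum(a, axis, None, out, keepdims, initial, where)
ValueError: zero-size array to reduction operation minimum which has no identity
```

Run:
```python
from h import *
c=np.load("c1.npy",allow_pickle=True)
def line(s,a,b,z):
    A,B=ray(c,*a,z),ray(c,*b,z); print(s,A.round(4),B.round(4),"yaw",np.arctan2(*(A-B)[1::-1]).round(4),np.linalg.norm(A-B).round(4))
im=cv2.imread("pics/w1.png")
g=cv2.GaussianBlur(cv2.cvtColor(im,cv2.COLOR_BGR2GRAY),(3,3),0).astype(int)
for r in (70,250,280): print(r,[int(q) for q in g[r,258:300:2]],[int(q) for q in g[r,355:395:2]])
line("left rail",(263,60),(277,295),.026)
line("right rail",(386,60),(379,295),.026)
line("cart left",(282.5,90),(288,220),.038)
line("cart right",(364.5,90),(363.5,220),.038)
line("ridge",(289,163),(359,163),.043)
for k,u,v,z in(("bridge",323,53,.047),("ridge",324,163,.043),("rear",326,226,.038),("nose",323,84.5,.038),("tail",328,300,.026)): print(k,ray(c,u,v,z).round(4))
print("tool yaw",2*np.arctan2(.20725,.97829))
```

```text
70 [169, 151, 118, 160, 173, 173, 174, 173, 173, 173, 154, 102, 107, 119, 120, 120, 120, 120, 120, 120, 120] [121, 121, 121, 113, 84, 81, 140, 171, 174, 173, 173, 173, 173, 167, 122, 142, 171, 171, 171, 171]
250 [113, 114, 114, 113, 113, 113, 113, 101, 87, 116, 124, 125, 125, 124, 121, 99, 65, 52, 50, 53, 57] [75, 75, 75, 69, 77, 140, 173, 176, 175, 176, 176, 170, 125, 146, 173, 172, 171, 172, 172, 171]
280 [112, 112, 111, 111, 112, 112, 112, 111, 101, 89, 116, 129, 156, 174, 175, 172, 131, 76, 69, 74, 75] [74, 74, 74, 66, 86, 149, 174, 175, 175, 175, 175, 152, 118, 156, 163, 163, 164, 166, 169, 170]
left rail [0.5737 0.1483 0.026 ] [0.4116 0.0737 0.026 ] yaw 0.4313 0.1784
right rail [0.6078 0.071  0.026 ] [ 0.4457 -0.0035  0.026 ] yaw 0.4308 0.1784
cart left [0.5612 0.1275 0.038 ] [0.4785 0.0899 0.038 ] yaw 0.4268 0.0909
cart right [0.5836 0.077  0.038 ] [0.5013 0.0384 0.038 ] yaw 0.4381 0.0909
ridge [0.5186 0.1049 0.043 ] [0.5384 0.0601 0.043 ] yaw 1.9874 0.049
bridge [0.5922 0.1112 0.047 ]
ridge [0.5285 0.0825 0.043 ]
rear [0.4857 0.0621 0.038 ]
nose [0.5754 0.1039 0.038 ]
tail [0.4244 0.0332 0.026 ]
tool yaw 0.4175253474898253
```

>>> arm_command --plan '[{"dp":[13,0,25],"spin":-0.0145},{"dp":[12,0,30],"spin":0},{"dp":[0,0,30],"spin":0},{"dp":[0,0,25],"spin":0},{"dp":[0,0,10],"spin":0}]' --newtons 60

```text
clock: 3.65
position: [0.5122, 0.0733, 0.2325]
ee_rot: [0.977, 0.213, -0.002, -0.0]
ft_force: [0.3, -0.4, -0.2]
grip_width: 0.003
grasp_force: 0.0
```

>>> arm_command --plan '[{"dp":[0,0,0],"spin":0},{"dp":[0,0,0],"spin":0},{"dp":[0,0,0],"spin":0}]'

```text
clock: 3.95
position: [0.5135, 0.0737, 0.2361]
ee_rot: [0.977, 0.213, 0.001, 0.0]
ft_force: [0.4, -0.2, 1.5]
grip_width: 0.001
grasp_force: 0.0
```

Run:
```python
from h import *
o=manip.get_obs(); p=np.array(o["position"]); q=o["ee_rot"]; print(o["clock"],p,2*np.arctan2(q[1],q[0]),o["ft_force"])
u=np.array([.9081,.4187]); d=p[:2]-[.4857,.0621]; print("along from rear",d@u,"lat",-d[0]*u[1]+d[1]*u[0])
ims=[]
for n in("scene","side","wrist"):
    im,c=cam(n); 
    if n=="wrist": k=cv2.resize(im,(400,300))
    else:
        x,y=proj(c,[.53,.09,.05])[0].astype(int); k=cv2.resize(im[y-45:y+45,x-60:x+60],(400,300),interpolation=cv2.INTER_CUBIC)
    ims.append(k)
cv2.imwrite("pics/b1.png",np.vstack([np.hstack(ims[:2]),np.hstack([ims[2],ims[2]*0])]))
```

```text
3.95 [0.513546   0.07371301 0.23614837] 0.4301221867345905 [ 0.36611242 -0.24268401  1.45213698]
along from rear 0.030149318108911336 lat -0.0011133472131104726
```

View pics/b1.png

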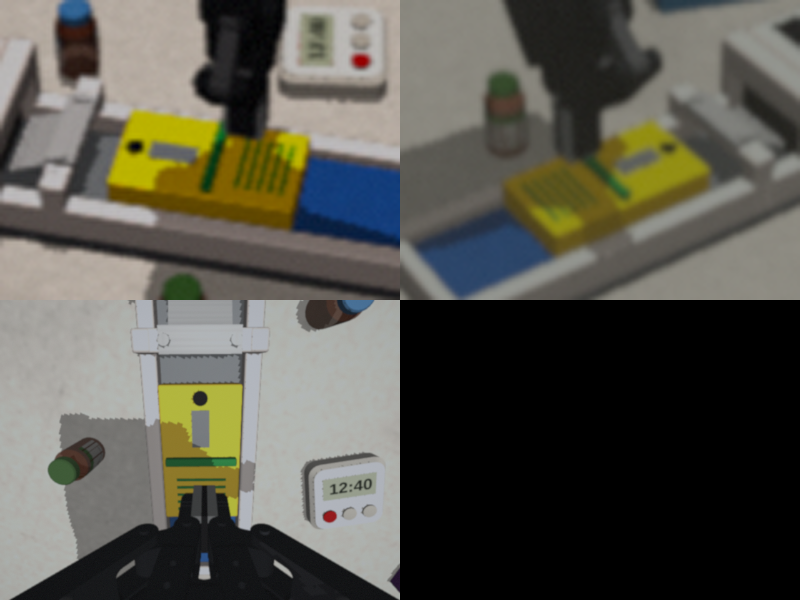

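Fingertips hang above the striped pad: the tips are at (204,490) in the wrist pane and the ridge is at row 462, just ahead. Next is the press down.

>>> arm_command --plan '[{"dp":[0,-1,10],"spin":0},{"dp":[0,0,8],"spin":0},{"dp":[0,0,5],"spin":0},{"dp":[0,0,3],"spin":0},{"dp":[0,0,0],"spin":0}]'

```text
clock: 4.6
position: [0.5123, 0.0745, 0.2083]
ee_rot: [0.977, 0.214, -0.001, 0.0]
ft_force: [-2.7, -0.7, 7.3]
grip_width: 0.004
grasp_force: 3.0
```

>>> arm_command --plan '[{"dp":[0,0,2],"spin":0},{"dp":[0,0,2],"spin":0},{"dp":[0,0,2],"spin":0},{"dp":[0,0,0],"spin":0}]'

```text
clock: 5.0
position: [0.5126, 0.0747, 0.2037]
ee_rot: [0.977, 0.214, -0.0, 0.0]
ft_force: [-7.6, -1.5, 18.7]
grip_width: 0.0
grasp_force: 9.3
```

>>> arm_command --plan '[{"dp":[2,0,1],"spin":0},{"dp":[3,0,0],"spin":0},{"dp":[4,0,0],"spin":0},{"dp":[4,0,0],"spin":0},{"dp":[4,0,0],"spin":0}]'

```text
clock: 5.5
position: [0.5282, 0.0813, 0.2035]
ee_rot: [0.977, 0.213, -0.0, 0.001]
ft_force: [-12.4, -5.8, 29.5]
grip_width: -0.004
grasp_force: 15.0
```

>>> arm_command --plan '[{"dp":[4,0,-1],"spin":0},{"dp":[4,0,0],"spin":0},{"dp":[4,0,0],"spin":0},{"dp":[4,0,0],"spin":0},{"dp":[4,0,0],"spin":0}]'

```text
clock: 6.0
position: [0.5464, 0.0898, 0.2036]
ee_rot: [0.977, 0.213, -0.0, 0.001]
ft_force: [-8.3, -3.2, 16.4]
grip_width: 0.001
grasp_force: 8.0
```

Run:
```python
from h import *
o=manip.get_obs(); print(o["clock"],o["position"],o["ft_force"])
ims=[]
for n in("scene","wrist"):
    im,c=cam(n); 
    if n=="wrist": k=cv2.resize(im,(400,300))
    else:
        x,y=proj(c,[.55,.1,.05])[0].astype(int); k=cv2.resize(im[y-45:y+45,x-60:x+60],(400,300),interpolation=cv2.INTER_CUBIC)
    ims.append(k)
cv2.imwrite("pics/b2.png",np.hstack(ims))
```

```text
6.0 [0.54637021 0.08982192 0.20359957] [-8.32014428 -3.16312036 16.35622218]
```

View pics/b2.png

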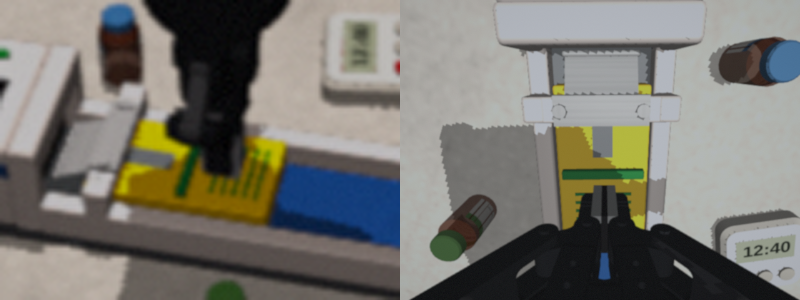

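The nose has passed under the bridge (yellow at wrist row 90, beyond the bar at rows 97–122), and the fingertips are still on the pad behind the ridge (row 174). I'll keep going.

>>> arm_command --plan '[{"dp":[4,0,0],"spin":0},{"dp":[4,0,0],"spin":0},{"dp":[4,0,0],"spin":0},{"dp":[4,0,0],"spin":0},{"dp":[4,0,0],"spin":0}]'

```text
clock: 6.6
position: [0.5638, 0.0977, 0.2035]
ee_rot: [0.977, 0.213, -0.002, 0.001]
ft_force: [-12.2, -6.5, 20.4]
grip_width: 0.001
grasp_force: 10.6
```

>>> arm_command --plan '[{"dp":[2,0,0],"spin":0},{"dp":[2,0,0],"spin":0},{"dp":[2,0,0],"spin":0},{"dp":[2,0,0],"spin":0}]'

```text
clock: 7.0
position: [0.5711, 0.101, 0.2035]
ee_rot: [0.977, 0.213, -0.002, 0.001]
ft_force: [-11.4, -5.2, 19.2]
grip_width: 0.004
grasp_force: 11.3
```

Run:
```python
from h import *
o=manip.get_obs(); print(o["clock"],o["position"],o["ft_force"])
ims=[]
for n in("scene","wrist"):
    im,c=cam(n); 
    if n=="wrist": k=cv2.resize(im,(400,300))
    else:
        x,y=proj(c,[.55,.1,.05])[0].astype(int); k=cv2.resize(im[y-45:y+45,x-60:x+60],(400,300),interpolation=cv2.INTER_CUBIC)
    ims.append(k)
cv2.imwrite("pics/b3.png",np.hstack(ims))
```

```text
7.0 [0.57105254 0.10099193 0.20349249] [-11.40545094  -5.21017631  19.21091532]
```

View pics/b3.png

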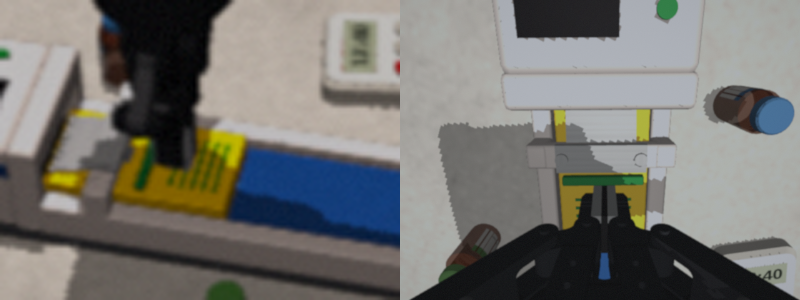

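The nose is entering the head, and the ridge (row 181) is about 10 mm short of the bar (row 167). I'll continue slowly until force rises.

>>> arm_command --plan '[{"dp":[2,0,0],"spin":0},{"dp":[2,0,0],"spin":0},{"dp":[1,0,0],"spin":0},{"dp":[1,0,0],"spin":0}]'

```text
clock: 7.5
position: [0.576, 0.1033, 0.2035]
ee_rot: [0.977, 0.213, -0.003, 0.001]
ft_force: [-21.1, -9.2, 28.9]
grip_width: -0.004
grasp_force: 16.0
```

>>> arm_command --plan '[{"dp":[1,0,0],"spin":0},{"dp":[1,0,0],"spin":0},{"dp":[1,0,0],"spin":0},{"dp":[0,0,0],"spin":0}]'

```text
clock: 7.9
position: [0.577, 0.1038, 0.2034]
ee_rot: [0.977, 0.213, -0.006, 0.002]
ft_force: [-32.5, -12.4, 39.2]
grip_width: 0.003
grasp_force: 21.7
```

>>> arm_command --plan '[{"dp":[-1,0,-1],"spin":0},{"dp":[-1,0,-1],"spin":0}]'

```text
clock: 8.1
position: [0.5762, 0.1035, 0.2037]
ee_rot: [0.977, 0.213, -0.003, 0.001]
ft_force: [-6.2, -3.6, -0.7]
grip_width: 0.001
grasp_force: 4.8
```

Run:
```python
from h import *
o=manip.get_obs(); print(o["clock"],o["position"],o["ft_force"])
ims=[]
for n in("scene","wrist"):
    im,c=cam(n); 
    if n=="wrist": k=cv2.resize(im[190:430,160:480],(400,300))
    else:
        x,y=proj(c,[.55,.1,.05])[0].astype(int); k=cv2.resize(im[y-45:y+45,x-60:x+60],(400,300),interpolation=cv2.INTER_CUBIC)
    ims.append(k)
cv2.imwrite("pics/b4.png",np.hstack(ims))
```

```text
8.1 [0.57620073 0.10349138 0.20371921] [-6.21761942 -3.63715924 -0.74277725]
```

View pics/b4.png

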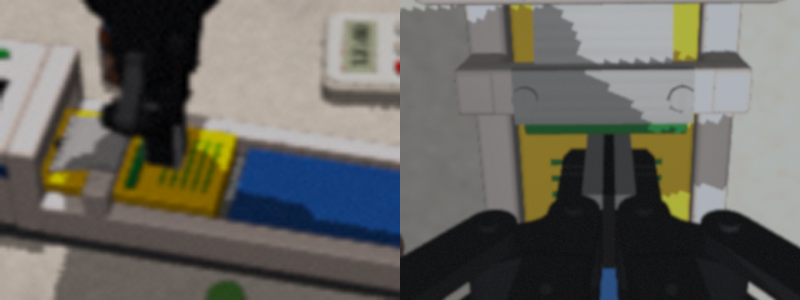

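The plate appears up: a gap shows at (235,180) behind the cartridge. The ridge is close to the bar, and there is no upward spring force. I'll release carefully.

>>> arm_command --plan '[{"dp":[-1,0,-2],"spin":0},{"dp":[-2,0,-4],"spin":0},{"dp":[-10,0,-20],"spin":0},{"dp":[-30,0,-40],"spin":0},{"dp":[-45,0,-40],"spin":0}]'

```text
clock: 8.7
position: [0.5048, 0.0715, 0.3053]
ee_rot: [0.977, 0.214, 0.001, -0.001]
ft_force: [0.2, -1.1, 1.8]
grip_width: -0.006
grasp_force: 0.0
```

>>> arm_command --plan '[{"dp":[-10,0,-20],"spin":0},{"dp":[0,0,0],"spin":0},{"dp":[0,0,0],"spin":0}]'

```text
clock: 9.0
position: [0.4961, 0.0669, 0.3243]
ee_rot: [0.977, 0.213, 0.001, 0.0]
ft_force: [-0.5, -0.9, -1.0]
grip_width: -0.002
grasp_force: 0.0
```

Run:
```python
from h import *
o=manip.get_obs(); print(o["clock"],o["position"],o["ft_force"])
ims=[]
for n in("scene","wrist"):
    im,c=cam(n); 
    if n=="wrist": k=cv2.resize(im[:300,120:520],(400,300)); np.save("c2.npy",np.array(c,dtype=object),allow_pickle=True)
    else:
        x,y=proj(c,[.55,.1,.05])[0].astype(int); k=cv2.resize(im[y-45:y+45,x-60:x+60],(400,300),interpolation=cv2.INTER_CUBIC)
    ims.append(k)
cv2.imwrite("pics/b5.png",np.hstack(ims))
```

```text
9.0 [0.49611542 0.06689535 0.32428402] [-0.45191687 -0.91004362 -1.00022978]
```

View pics/b5.png

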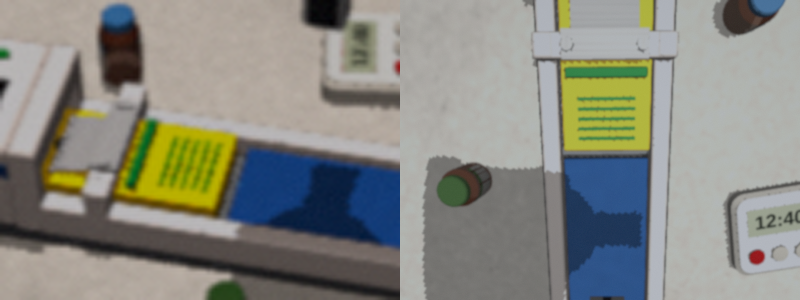

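Cartridge rear is at wrist row ≈151, the plate's front edge at ≈156, and the ridge at row 72, about 3 px off the bar. I'll check the numbers.

Run:
```python
from h import *
c=np.load("c2.npy",allow_pickle=True); c1=np.load("c1.npy",allow_pickle=True)
u=np.array([.9081,.4187]); T=np.array([.4857,.0621])
for n,cc,px,v,z in(("rear",c,327,151,.030),("ridge",c,327,72,.035),("bar",c,327,57,.040),("plate front up",c,327,156,.020),("plate front dn",c,327,156,.012),("plate tail up t0",c1,328,291,.020),("bar t0",c1,323,53,.040)):
    d=ray(cc,px,v,z)[:2]-T; print(n,(d@u).round(4))
im,cw=cam("wrist")
print([tuple(int(a) for a in p) for p in im[140:166:1,330]])
im,cs=cam("side"); x,y=proj(cs,[.55,.1,.03])[0].astype(int); cv2.imwrite("pics/b6.png",cv2.resize(im[y-40:y+40,x-55:x+55],(770,560),interpolation=cv2.INTER_CUBIC))
```

```text
rear 0.0644
ridge 0.1115
bar 0.1191
plate front up 0.06
plate front dn 0.0591
plate tail up t0 -0.0624
bar t0 0.1181
[(66, 176, 164), (63, 181, 176), (64, 183, 179), (63, 181, 178), (62, 182, 178), (64, 183, 178), (63, 182, 178), (63, 182, 178), (60, 176, 177), (68, 157, 165), (96, 134, 140), (118, 123, 123), (123, 120, 117), (110, 106, 103), (88, 84, 82), (65, 62, 61), (55, 47, 45), (74, 50, 35), (110, 68, 39), (131, 79, 42), (139, 84, 46), (141, 86, 48), (141, 85, 46), (141, 85, 46), (141, 85, 46), (140, 84, 46)]
```

View pics/b6.png

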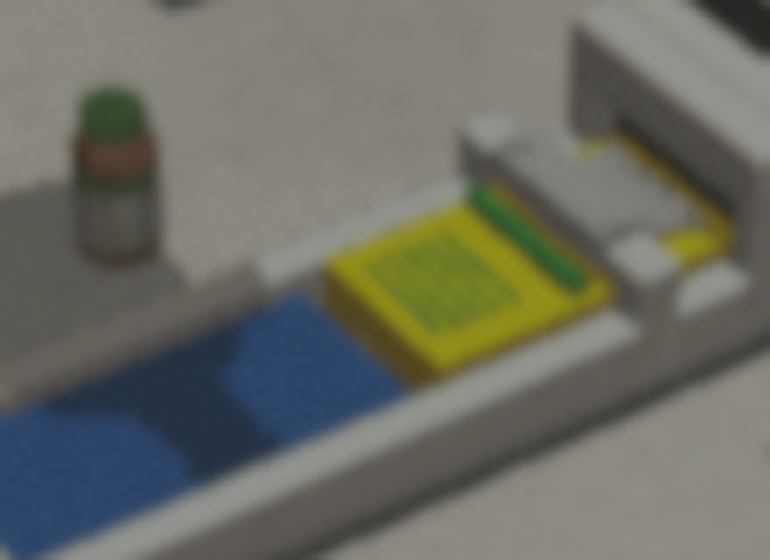

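Run:
```python
from h import *
u=np.array([.9081,.4187]); w=np.array([-u[1],u[0]]); T=np.array([.4857,.0621])
im,cs=cam("side"); x,y=proj(cs,[.55,.1,.03])[0].astype(int)
for n,a,b,zs in(("cart rear mid",330,265,(.030,)),("cart rear R",425,355,(.030,)),("plate L",297,290,(.020,.012)),("plate R",410,388,(.020,.012)),("ridge",480,190,(.035,)),("ridgeR",580,288,(.035,))):
    for z in zs:
        d=ray(cs,x-55+a/7,y-40+b/7,z)[:2]-T; print(n,z,(d@u).round(4),(d@w).round(4))
o=manip.get_obs();print(o["clock"])
```

```text
cart rear mid 0.03 0.0653 0.0221
cart rear R 0.03 0.065 -0.0229
plate L 0.02 0.0589 0.0288
plate L 0.012 0.0643 0.0373
plate R 0.02 0.0611 -0.0219
plate R 0.012 0.0665 -0.014
ridge 0.035 0.1134 0.0216
ridgeR 0.035 0.1106 -0.0279
9.25
```

The side and wrist views agree only if the plate is up (z = 20 mm). The cartridge rear is about 5 mm ahead of the plate front, so it is home to within about 1 mm.

```bash
python3 -c "
from h import *
print(manip.hand_in())"
```

```text
the job is handed in; nothing more can be done
None
```

The yellow cartridge is loaded: it stopped firmly against the end stop, measures about 1 mm from home, and the blue plate is back up behind it. The arm is clear and the job was handed in at about 9 s; the hand-in call gave no pass/fail result.

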